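# Restock the tilted carton stand

### The job

Stack the blue-banded carton and then, on top of it, the orange-banded carton in the tilted stand: each lying flat with its long side running up the slope, centred across the stand, and with its end fully back against the yellow backstop. Set the cartons down without dropping them, let go of the blue one before bringing the orange one, and leave everything else where it is.

Things in the scene. Friction and masses are not known exactly. Their poses are not given: they have to be found in the camera images.
- deck: Fixed aluminium deck of the tilted stand, 150 mm up the slope, 100 wide, no sides; across its lower end a yellow backstop 74 mm high, square to it. Origin: on the deck surface at the foot of the backstop's face, midway across, 32 mm above the table. x runs up the slope (28 degrees, away from the robot), y across, z square to the deck, leaning towards the robot. Cartons may not slide down alone.
- long_carton_c (a point): Centre (half-way up) of the blue-banded white carton, 130 long (its x) x 62 wide (its y) x 46 mm high (its z). About 0.2 to 0.42 kg. Starts flat on the table. Goes at the bottom; either end may face the backstop.
- short_carton_c (a point): Centre (half-way up) of the orange-banded white carton, 110 long (its x) x 56 wide (its y) x 40 mm high (its z). About 0.15 to 0.31 kg. Starts flat on the table. Goes on top of the blue-banded one, its end against the same backstop; either end may face it.
- long_carton: The same blue-banded carton; this origin is the centre of its underside.
- short_carton: The same orange-banded carton; this origin is the centre of its underside.
- green_carton_c (a point): Centre (half-way up) of the green-banded white carton, 120 long (its x) x 60 wide (its y) x 44 mm high (its z). Not wanted: leave it lying where it is.
- media_bottle_c (a point): Centre of a clear glass bottle with a blue cap, 72 mm across, 130 mm tall. Leave alone.
- amber_jar_c (a point): Centre of an amber jar with a black cap, 64 mm across, 100 mm tall. Leave alone.
- beaker_c (a point): Centre of a clear plastic beaker, 84 mm across, 110 mm tall. Leave alone.
- wash_bottle_c (a point): Centre of a white wash bottle with a red cap and bent spout, 72 mm across, 168 mm tall with the spout; the centre is 60 mm above its foot. Leave alone.
- tip_box_c (a point): Centre of a clear and yellow tip box, 120 x 80 x 50 mm. Leave alone.
There are look-alikes about, which are no part of the job. What is shaped like the short_carton but turquoise is not meant.

How it is judged:
On the way, in this order (a step that is already met when the one before it is completed fails the run):
1. the blue-banded carton lies flat on the deck, centred, its end against the backstop, let go and at rest (x of long_carton_c in the frame of deck between 0.06 and 0.072 m and y of long_carton_c in the frame of deck between -0.015 and 0.015 m and z of long_carton_c in the frame of deck between 0.019 and 0.027 m and angle between the x axis of long_carton_c and the x axis of deck, either way round below 0.12 rad and angle between the z axis of long_carton_c and the z axis of deck, either way round below 0.08 rad and contact force between the fingers and long_carton below 0.05 N and linear speed of long_carton below 0.02 m/s), for 0.2 s.
2. the orange-banded carton lies flat on the blue-banded one, centred, its end against the backstop, let go and at rest (x of short_carton_c in the frame of deck between 0.05 and 0.062 m and y of short_carton_c in the frame of deck between -0.015 and 0.015 m and z of short_carton_c in the frame of deck between 0.062 and 0.07 m and angle between the x axis of short_carton_c and the x axis of deck, either way round below 0.12 rad and angle between the z axis of short_carton_c and the z axis of deck, either way round below 0.08 rad and contact force between the fingers and short_carton below 0.05 N and linear speed of short_carton below 0.02 m/s), for 0.2 s.
At the end, for the whole second after the job is handed in: Both cartons released and at rest, blue-banded flat on the deck, orange-banded flat on it: gap to the backstop under 7 mm, centred within 15 mm, height within 4 mm, long side within 0.12 rad of the slope direction, lying flat within 0.08 rad; all else within 25 mm of its start (all of step 1 and all of step 2); the robot touches nothing.
It fails at once if the blue-banded carton falls or is thrown (moves faster than 0.5 m/s while not held) (contact force between the fingers and long_carton below 0.05 N and linear speed of long_carton above 0.5 m/s).
It fails at once if the orange-banded carton falls or is thrown (moves faster than 0.5 m/s while not held) (contact force between the fingers and short_carton below 0.05 N and linear speed of short_carton above 0.5 m/s).
It fails at once if another carton, bottle, jar, beaker or tip box is moved by more than 25 mm (distance of any of green_carton_c, media_bottle_c, amber_jar_c, beaker_c, wash_bottle_c, tip_box_c from where it was at the start of the episode above 0.025 m).
It also fails if it takes over 67 s, if anything falls off the work surface, if the arm or the gripper's body presses on something with over 40 N, if the wrist force passes 120 N, or if a joint passes its speed limit or range.

### The arm

A 7-joint arm with a two-finger parallel gripper is mounted at the origin on the work surface. World frame = base frame: x ahead of the robot, y to its left, z up, the work surface at z = 0. Lengths are in m, angles in rad, forces in N, time in s.
With the tool pointing down it reaches from about 0.425 to 0.875 m from the base axis. Payload 4.7 kg.
Tool frame: the origin (TCP) lies between the finger pads; the fingertips stand 22 mm ahead of it and the grasp point (between the pads) lies 3 mm ahead of it (tip_reach is the distance from the TCP to the fingertips, in m); z points along the fingers, y is the line along which they close (so a half turn about z gives the same grasp; the last joint's range is limited). The gripper opens to 85 mm and grips with 20 to 120 N. Pads are 22 mm wide; open, the fingers measure 114 mm over their backs; the gripper's body (76 mm by 85 mm) begins 54 mm behind the grasp point. The pads swing forward as they close: fully open they stand 13 mm farther back than shut.
Start: joints at [-1.158, 0.321, -0.07, 1.45, 0.023, 1.371, -0.057], TCP at [0.252, 0.599, 0.219] pointing down, gripper open.
Joint ranges: [-2.86, 2.86], [-0.3, 2.09], [-1.38, 1.24], [0.06, 2.45], [-1.56, 4.7], [0.09, 2.05], [-2.69, 2.69]. Speed limits (rad/s): [2.57, 2.57, 3.14, 3.14, 3.14, 3.14, 3.14].

### API

Orientations are given as a rotation vector (axis times angle).
In Python, from workcell import * gives the robot as it stands. The module is installed in compiled form; this text tells all that it offers. Calls block until the motion is done:
- goto(position, orientation): joint-space move of the TCP to a pose.
- move_l(position, frame=None, feed=0.15, max_force=None): straight line of the TCP; frame=None keeps the orientation; feed is the mean speed in m/s. With max_force (N) it stops when the force on the tool has changed by that much, and returns True; else False.
- move_j(angles): joint-space move.
- open_jaws() and close_gripper(): open the fingers fully, or close them until they stop; the grip force is fixed at half the most.
- sleep(seconds).
- inverse_kinematics(position, orientation): joint angles nearest the present ones, or None.
- read_camera(name): name is "side" or "top"; returns a dict with "image" (384x512x3 uint8, red, green, blue), "camera_matrix" (3x3 intrinsics, pixels), "k1" (the pictures are not rectified: a ray, as slopes to the right and down, at radius r is drawn at 1 + k1 r^2 times it, then the intrinsics apply), "xyz" and "orientation" of the camera in the world. Camera axes: x right, y down, z forward; pixel columns grow to the right and rows downward; lengths in m; the calibration is good to about 2 mm. A picture is of the moment at which its call begins. There is no depth.
A pose or a line that the arm cannot do raises IKError and nothing moves.
- sign_off(): hands the job in; it is judged then, once.
Readings, each from a call of its own:
- current_t(): time.
- current_joints(): joint angles.
- current_qvel(): joint speeds.
- current_tau(): joint torques, N m.
- current_tool_pos(): TCP position.
- current_tool_rot(): TCP orientation.
- current_ft_force(): force on the tool from outside, world axes, zero at the start.
- current_torque(): the same for the moment, N m.
- current_gripper_width(): finger opening in m.
- current_grasp_force(): force on a finger pad.
Only numpy, scipy, OpenCV 4.12 (cv2) and the standard library are available. Lean on these libraries where they do the work, as an engineer would, in place of code of your own. Each camera call takes 0.05 s, during which the arm holds its last target. There are 200 camera calls.

## Working session

There is one attempt and no reset: what is moved stays moved. The work goes in short steps, each a Python script; the robot and the scene stay as the last script left them, time stands still between calls to the robot, and variables do not carry over. Pictures are saved under pics/ and viewed, at most 10 in all, crops included, and the job is handed in when it is done.

```bash
mkdir -p pics; ls
python3 - <<'E'
from workcell import *
import cv2,numpy as np
for n in("top","side"):
    c=read_camera(n); cv2.imwrite(f"pics/{n}0.png",c["image"][:,:,::-1])
    np.savez(f"{n}0.npz",**c)
    print(n,c["camera_matrix"],c["k1"],c["xyz"],c["orientation"])
print(current_tool_rot(),current_t())
E
```

```text
pics
top [[442.17970306   0.         254.40784261]
 [  0.         442.17970306 186.42752602]
 [  0.           0.           1.        ]] -0.14823948065668777 [ 0.37728711 -0.00210261  1.54559767] [-2.19598184  2.13964107 -0.10558561]
side [[457.11951237   0.         249.89639906]
 [  0.         457.11951237 192.16232732]
 [  0.           0.           1.        ]] -0.18010786557526165 [-0.29087175 -0.48211032  1.15459116] [-2.13450169  1.2525158  -0.47043809]
[-6.22206019e-01 -3.07911825e+00  2.70463561e-03] 0.1
```

View pics/top0.png

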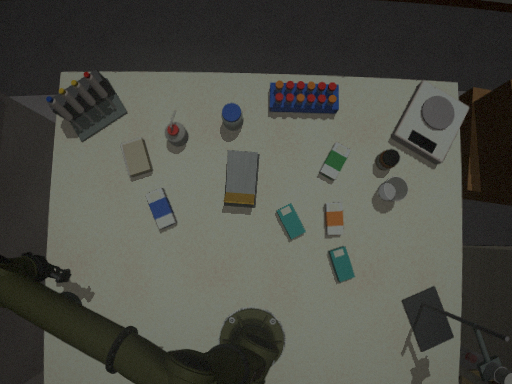

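View pics/side0.png

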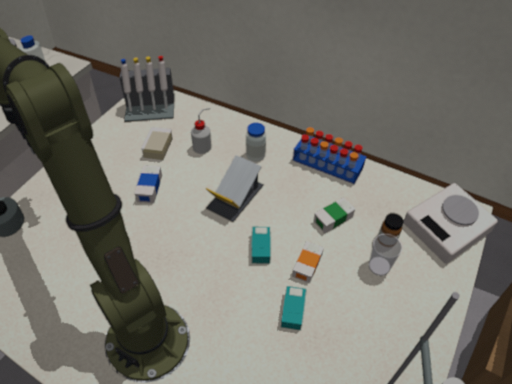

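Run:
```python
import cv2,numpy as np
im=cv2.imread("pics/top0.png"); s=cv2.imread("pics/side0.png")
def crop(i,x,y,w=60):
    return cv2.resize(np.clip(i[y-w//2:y+w//2,x-w//2:x+w//2].astype(float)*1.5,0,255).astype(np.uint8),(390,290) if 0 else (290,290),interpolation=cv2.INTER_CUBIC)
a=np.hstack([crop(im,160,208),crop(im,335,218)])
b=np.hstack([crop(im,241,178,72),crop(s,236,186,72)])
cv2.imwrite("pics/crops.png",np.vstack([a,b]))
```

```text
(no output)
```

View pics/crops.png

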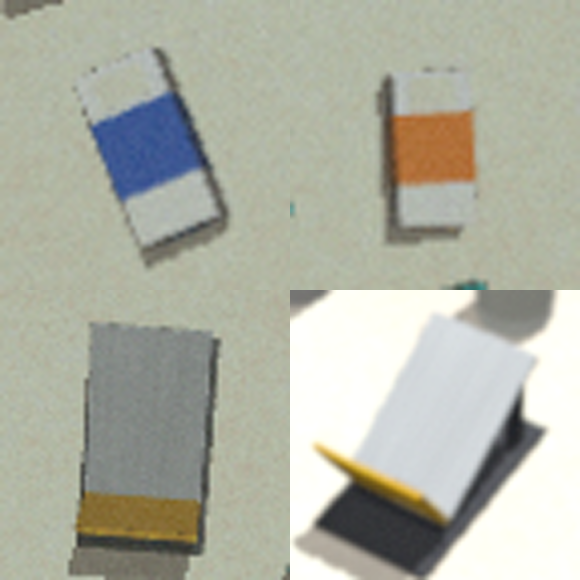

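```bash
cat > h.py <<'E'
import numpy as np, cv2
from scipy.spatial.transform import Rotation as R
def ray(c,px):
    K=c["camera_matrix"]; k=np.array([float(c["k1"]),0,0,0,0])
    n=cv2.undistortPoints(np.float64(px).reshape(-1,1,2),K,k)[:,0]
    # iterate a little more accurately
    d=cv2.undistortPointsIter(np.float64(px).reshape(-1,1,2),K,k,np.eye(3),np.eye(3),(3,50,1e-9))[:,0] if hasattr(cv2,"undistortPointsIter") else n
    return R.from_rotvec(c["orientation"]).apply(np.c_[d,np.ones(len(d))])
def onplane(c,px,z):
    r=ray(c,px); o=np.array(c["xyz"]); z=np.broadcast_to(z,len(r))
    return o+r*((z-o[2])/r[:,2])[:,None]
def rect(c,hsv_lo,hsv_hi,box,z):
    x0,y0,x1,y1=box
    hsv=cv2.cvtColor(c["image"],cv2.COLOR_RGB2HSV)[y0:y1,x0:x1]
    m=cv2.inRange(hsv,np.array(hsv_lo),np.array(hsv_hi))
    k=max(cv2.findContours(m,0,1)[0],key=cv2.contourArea)[:,0]+[x0,y0]
    P=onplane(c,k,z)[:,:2].astype(np.float32)
    (cx,cy),(w,h),a=cv2.minAreaRect(P*1000)
    return np.array([cx,cy])/1000,(w,h),a
E
python3 - <<'E'
from h import *
t=dict(np.load("top0.npz")); s=dict(np.load("side0.npz"))
def xy(a): return a[:,:2].round(4).tolist()
print("blue band",rect(t,(100,120,90),(130,255,255),(130,178,190,238),.046))
print("oran band",rect(t,(5,120,100),(18,255,255),(305,188,365,248),.040))
f=lambda p,x,y,k:np.array(p)/k+[x,y]
B=onplane(t,f([(80,90),(153,48),(222,212),(145,248)],130,178,290/60),.046)
O=onplane(t,f([(391,74),(467,70),(474,226),(400,226)],305-60,188,290/60),.040)
O=onplane(t,f([(101,74),(177,70),(184,226),(110,226)],305,188,290/60),.040)
for Q in(B,O): print(xy(Q),Q.mean(0),[np.linalg.norm(Q[i]-Q[i-1]) for i in range(4)])
D=onplane(t,f([(90,33),(216,43),(200,210),(84,202)],205,142,290/72),[.1024,.1024,.032,.032]);print("deck",xy(D))
Y=onplane(t,f([(78,243),(196,252)],205,142,290/72),.0973);print("ytop",xy(Y))
# side view: deck top corners and foot
S=onplane(s,f([(145,24),(247,68),(155,232),(63,190)],200,150,290/72),[.1024,.1024,.032,.032]);print("deck side",xy(S))
print("bbox hsv",cv2.cvtColor(t["image"],cv2.COLOR_RGB2HSV)[[208,218,195,203],[160,335,160,240]])
E
```

```text
blue band (array([0.44691354, 0.32782678]), (53.8482551574707, 58.244468688964844), 24.41216278076172)
oran band (array([ 0.42830356, -0.27124591]), (47.83100509643555, 52.1169548034668), 1.231157898902893)
[[0.4842, 0.3745], [0.5155, 0.3232], [0.4009, 0.2689], [0.3739, 0.3227]] [0.44362267 0.32230544 0.046     ] [np.float64(0.1218313033744234), np.float64(0.060052001243139294), np.float64(0.12684022303563225), np.float64(0.06021927405421957)]
[[0.4778, -0.2409], [0.482, -0.2952], [0.3718, -0.3014], [0.3707, -0.2487]] [ 0.42556415 -0.27154349  0.04      ] [np.float64(0.10739015867181409), np.float64(0.05448077063137586), np.float64(0.11036160924057664), np.float64(0.052669736688786856)]
deck [[0.6415, 0.0977], [0.6358, -0.0061], [0.5038, 0.0037], [0.508, 0.1029]]
ytop [[0.4687, 0.1021], [0.4639, 0.0058]]
deck side [[0.636, 0.0936], [0.632, -0.0037], [0.4982, 0.0056], [0.5, 0.0925]]
bbox hsv [[109 148  98]
 [ 13 169 118]
 [ 41  23 124]
 [ 22 149  82]]
```

```bash
cat >> h.py <<'E'
YAW=-.05; O=np.array([.5044,.0523,.032]); TILT=np.radians(28)
DR=R.from_euler("ZY",[YAW,-TILT])             # deck frame in world
FL=R.from_matrix(np.diag([1.,-1,-1])); H=R.from_euler("z",np.pi)
def deck(x,y,z): return O+DR.apply([x,y,z])
def rot_deck(f): return (DR*FL*(H if f else R.identity())).as_rotvec()
def rot_tab(yaw,f): return (R.from_euler("z",yaw)*FL*(H if f else R.identity())).as_rotvec()
BL=(.445,.325,np.radians(24.8)); OR=(.427,-.2714,np.radians(2.5))
E
python3 - <<'E'
from workcell import *
from h import *
for f in(0,1):
  for p,r in[((*BL[:2],.028),rot_tab(BL[2],f)),((*BL[:2],.25),rot_tab(BL[2],f)),(deck(.066,0,.028),rot_deck(f)),(deck(.066,0,.17),rot_deck(f)),(deck(.056,0,.074),rot_deck(f)),(deck(.056,0,.2),rot_deck(f)),((*OR[:2],.028),rot_tab(OR[2],f)),((*OR[:2],.25),rot_tab(OR[2],f))]:
    q=inverse_kinematics(np.array(p),r); print(f,None if q is None else np.round(q,2))
E
```

```text
0 [-0.98  0.3   0.34  1.91 -0.12  0.95 -1.72]
0 [-0.98  0.09  0.33  1.66 -0.03  1.39 -1.79]
0 [-0.34 -0.09  0.11  2.28  0.29  0.49 -2.08]
0 None
0 [-0.27 -0.21  0.02  2.3   0.26  0.6  -2.05]
0 None
0 [-0.52  0.43  1.21  2.04 -0.49  1.   -0.59]
0 [ 0.22 -0.01  0.3   1.76  0.    1.39 -1.01]
1 [-0.7   0.29  0.02  1.9  -0.01  0.95  1.33]
1 [-0.72  0.1   0.05  1.66 -0.    1.39  1.33]
1 [-0.73 -0.12  0.49  2.29  0.39  0.51  0.99]
1 None
1 [-0.75 -0.26  0.45  2.31  0.46  0.64  0.93]
1 None
1 [-0.38  0.32  1.02  2.04 -0.34  0.96  2.43]
1 [ 0.26 -0.01  0.25  1.76  0.    1.39  2.13]
```

Run:
```python
from workcell import *
from h import *
for f in(0,1):
  for nm,z,x in(("B",.028,.085),("O",.074,.075)):
    for dx in(0,.04,.08,.12):
      l=[]
      for dz in(0,.03,.06,.09,.12,.15):
        q=inverse_kinematics(deck(x,0,z)+[dx,0,dz],rot_deck(f)); l.append(None if q is None else q.round(1).tolist()[1::4])
      print(f,nm,dx,l)
```

```text
0 B 0 [[-0.1, 0.5], [-0.1, 0.6], [-0.1, 0.6], [-0.2, 0.7], [-0.2, 0.8], [-0.2, 0.8]]
0 B 0.04 [[0.0, 0.5], [-0.0, 0.6], [-0.1, 0.6], [-0.1, 0.7], [-0.1, 0.8], [-0.1, 0.8]]
0 B 0.08 [[0.1, 0.5], [0.1, 0.6], [0.0, 0.6], [0.0, 0.7], [-0.0, 0.8], [-0.0, 0.8]]
0 B 0.12 [[0.2, 0.5], [0.1, 0.6], [0.1, 0.6], [0.1, 0.7], [0.1, 0.8], [0.0, 0.8]]
0 O 0 [[-0.2, 0.6], [-0.2, 0.7], [-0.2, 0.7], [-0.3, 0.8], [-0.3, 0.9], None]
0 O 0.04 [[-0.1, 0.6], [-0.1, 0.7], [-0.1, 0.7], [-0.2, 0.8], [-0.2, 0.8], [-0.3, 0.9]]
0 O 0.08 [[-0.0, 0.6], [-0.0, 0.6], [-0.1, 0.7], [-0.1, 0.8], [-0.1, 0.8], [-0.1, 0.9]]
0 O 0.12 [[0.1, 0.6], [0.0, 0.6], [0.0, 0.7], [0.0, 0.8], [-0.0, 0.8], [-0.0, 0.9]]
1 B 0 [[-0.1, 0.5], [-0.1, 0.6], [-0.2, 0.7], [-0.2, 0.7], [-0.2, 0.8], [-0.2, 0.8]]
1 B 0.04 [[0.0, 0.5], [-0.0, 0.6], [-0.1, 0.6], [-0.1, 0.7], [-0.1, 0.8], [-0.2, 0.8]]
1 B 0.08 [[0.1, 0.5], [0.1, 0.6], [0.0, 0.6], [-0.0, 0.7], [-0.0, 0.8], [-0.1, 0.8]]
1 B 0.12 [[0.2, 0.5], [0.2, 0.6], [0.1, 0.6], [0.1, 0.7], [0.1, 0.8], [0.0, 0.8]]
1 O 0 [[-0.2, 0.6], [-0.3, 0.7], [-0.3, 0.8], [-0.3, 0.8], [-0.3, 0.9], None]
1 O 0.04 [[-0.1, 0.6], [-0.2, 0.7], [-0.2, 0.7], [-0.2, 0.8], [-0.2, 0.8], [-0.2, 0.9]]
1 O 0.08 [[-0.0, 0.6], [-0.1, 0.7], [-0.1, 0.7], [-0.1, 0.8], [-0.2, 0.9], [-0.2, 0.9]]
1 O 0.12 [[0.1, 0.6], [0.0, 0.6], [0.0, 0.7], [-0.0, 0.8], [-0.0, 0.8], [-0.1, 0.9]]
```

```bash
cat >> h.py <<'E'
def pick(w,C,f=0):
    r=rot_tab(C[2],f); p=np.array([C[0],C[1],.028])
    w.goto(p+[0,0,.14],r); hit=w.move_l(p,feed=.12,max_force=12)
    print("hit",hit,w.current_tool_pos()); w.close_gripper()
    print("w",w.current_gripper_width(),w.current_grasp_force())
    w.move_l(p+[0,0,.20],feed=.15)
    print("w",w.current_gripper_width(),w.current_ft_force(),w.current_t())
E
python3 - <<'E'
import workcell as w
from h import *
pick(w,BL)
c=w.read_camera("side"); np.savez("side1.npz",**c)
d=w.read_camera("top"); np.savez("top1.npz",**d)
im=np.hstack([c["image"][60:320,:400],d["image"][60:320,100:500]]) 
cv2.imwrite("pics/g1.png",im[:,:,::-1])
E
```

```text
hit False [0.44557467 0.32546379 0.02881049]
w -0.00020460429847932182 10.136245898902416
w -0.0004273440876210425 [-0.20403258 -0.26548738  0.28560196] 5.1833
```

View pics/g1.png

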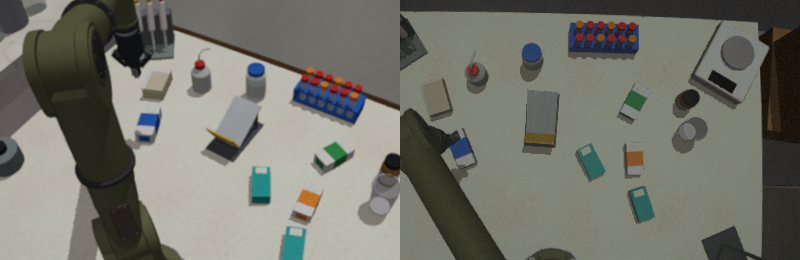

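```bash
cat >> h.py <<'E'
def proj(c,P):
    Rw=R.from_rotvec(c["orientation"]); v=Rw.inv().apply(np.atleast_2d(P)-c["xyz"])
    return cv2.projectPoints(v,np.zeros(3),np.zeros(3),c["camera_matrix"],np.array([float(c["k1"]),0,0,0]))[0][:,0]
E
python3 - <<'E'
import workcell as w
from h import *
p=w.current_tool_pos();print(p,R.from_rotvec(w.current_tool_rot()).as_matrix().round(2))
for n in("top","side"):
    c=dict(np.load(n+"0.npz"));d=dict(np.load(n+"1.npz"))
    print(n,"start",proj(c,[.252,.599,.219]),"now",proj(d,p),"base",proj(c,[0,0,0]),"blue",proj(c,[.445,.325,.046]))
E
```

```text
[0.44457723 0.32470424 0.2270193 ] [[ 0.91  0.42 -0.  ]
 [ 0.42 -0.91 -0.  ]
 [-0.    0.   -1.  ]]
top start [[ 58.8500547  265.37306658]] now [[147.52817481 205.49108808]] base [[251.93343118 340.02376991]] blue [[160.21326459 208.44270581]]
side start [[ 34.34779608 150.72036957]] now [[138.42577464 139.55575905]] base [[147.44119826 340.70627329]] blue [[148.12807904 179.71977438]]
```

Run:
```python
import workcell as w
from h import *
s0=dict(np.load("side0.npz"));s1=dict(np.load("side1.npz"));t1=dict(np.load("top1.npz"))
for s in(s0,s1): print(rect(s,(100,120,60),(130,255,255),(125,165,175,205),.046))
print(w.current_gripper_width(),w.current_grasp_force(),w.current_ft_force())
w.open_jaws(); print("open",w.current_gripper_width(),w.current_grasp_force())
s2=w.read_camera("side")
a=[cv2.resize(np.clip(x*1.4,0,255).astype(np.uint8),(400,500)) for x in(s1["image"][90:215,90:190],s2["image"][90:215,90:190])]
cv2.imwrite("pics/g2.png",np.hstack(a)[:,:,::-1])
```

```text
(array([0.43952246, 0.31879507]), (71.52739715576172, 70.82244873046875), 24.420623779296875)
(array([0.43952246, 0.31879507]), (71.52739715576172, 70.82244873046875), 24.420623779296875)
-0.000388933553002147 0.0 [ 0.14425837  0.21821074 -0.16164328]
open 0.08550027410005781 0.0
```

View pics/g2.png

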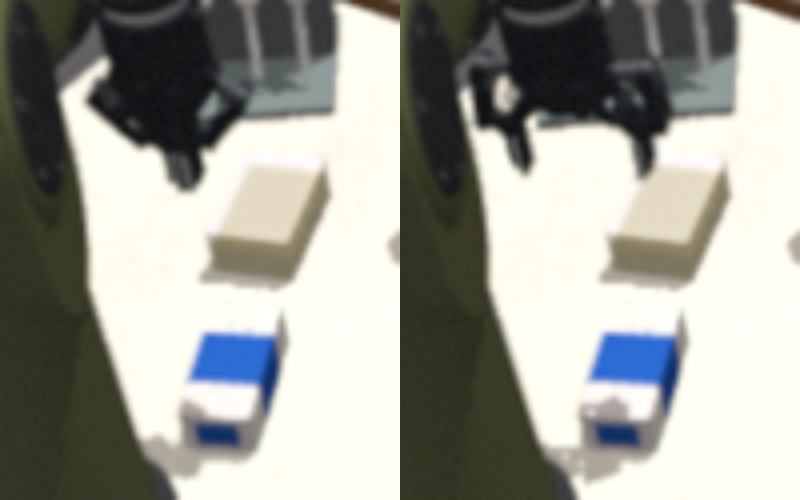

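Run:
```python
import workcell as w
from h import *
w.close_gripper(); w.sleep(.2)
p=w.current_tool_pos()
w.move_l([p[0],p[1],.09],feed=.2)
print(w.current_ft_force())
print("hit",w.move_l([p[0],p[1],.005],feed=.03,max_force=5),w.current_tool_pos(),w.current_ft_force(),w.current_t())
c=w.read_camera("side");d=w.read_camera("top")
a=[cv2.resize(np.clip(x*1.4,0,255).astype(np.uint8),(400,500)) for x in(c["image"][90:215,90:190],d["image"][140:265,110:210])]
cv2.imwrite("pics/g3.png",np.hstack(a)[:,:,::-1])
```

```text
[-0.69096323 -0.76056693  0.63779227]
hit True [0.4449867  0.32496882 0.03353067] [-0.44085583 -0.38826698  5.29533605] 9.6917
```

View pics/g3.png

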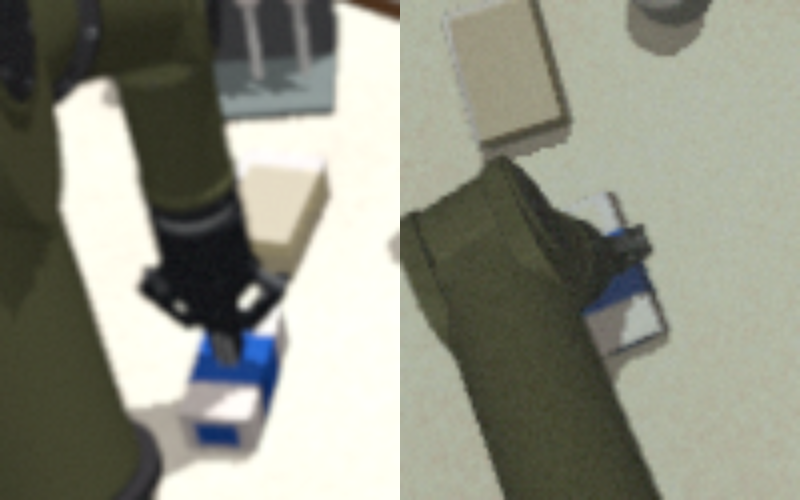

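```bash
sed -i 's/C\[1\],.028\]/C[1],.026-.0345]/' h.py
python3 - <<'E'
import workcell as w
from h import *
p=w.current_tool_pos(); w.move_l([p[0],p[1],.08],feed=.2); w.open_jaws()
pick(w,BL)
E
```

```text
hit False [ 0.44562866  0.32547612 -0.00772082]
w 0.061115572849660044 67.02394366264343
w 0.0614571191279572 [ 0.17600697  0.15308846 -4.81184951] 14.425
```

```bash
cat >> h.py <<'E'
def place(w,x,h,f=0):
    """x: wanted true deck x while lowering, h: true TCP height over deck when seated"""
    r=rot_deck(f); tz=R.from_rotvec(r).apply([0,0,1]); n=-tz; ux=DR.apply([1,0,0])
    cmd=deck(x,0,h)+.0345*tz
    w.goto(cmd+.02*n+[.03,0,.10],r); w.move_l(cmd+.02*n,feed=.12); w.sleep(.2)
    f0=w.current_ft_force(); print("pre",f0)
    print("down",w.move_l(cmd-.03*n,feed=.03,max_force=5)); p=w.current_tool_pos()
    print("height err",(p-cmd)@n,"df",w.current_ft_force()-f0,w.current_t())
    p=p+.001*n; w.move_l(p,feed=.05); w.sleep(.1); f1=w.current_ft_force()
    print("slide",w.move_l(p-.05*ux,feed=.03,max_force=8)); q=w.current_tool_pos()
    print("slid",(p-q)@ux,"df",DR.inv().apply(w.current_ft_force()-f1),w.current_t())
E
python3 - <<'E'
import workcell as w
from h import *
place(w,.082,.026)
c=w.read_camera("side");d=w.read_camera("top")
a=[cv2.resize(np.clip(x*1.4,0,255).astype(np.uint8),(400,500)) for x in(c["image"][110:235,180:280],d["image"][120:245,190:290])]
cv2.imwrite("pics/g4.png",np.hstack(a)[:,:,::-1])
E
```

```text
pre [ 0.74388522  0.24809978 -2.51815667]
down True
height err -0.00025189632782148506 df [-1.4329584  -0.44663759  5.18306441] 17.6667
slide True
slid 0.015543982226176426 df [ 4.4679143  -0.4363624   2.67665179] 18.825
```

View pics/g4.png

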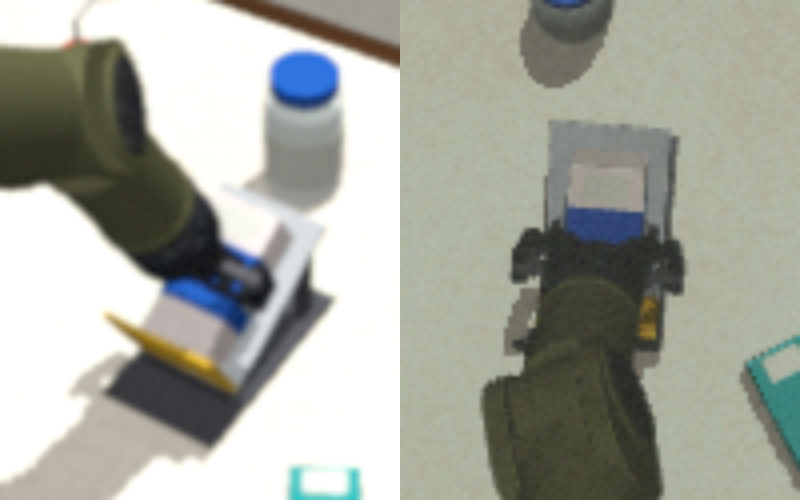

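```bash
cat >> h.py <<'E'
def release(w):
    w.open_jaws(); w.sleep(.2); p=w.current_tool_pos(); n=DR.apply([0,0,1])
    w.move_l(p+.03*n,feed=.06); w.move_l(p+.03*n+[.03,0,.10],feed=.15); print(w.current_t())
E
python3 - <<'E'
import workcell as w
from h import *
release(w); pick(w,OR)
c=w.read_camera("top");s=w.read_camera("side")
np.savez("top2.npz",**c);np.savez("side2.npz",**s)
print(rect(c,(100,120,60),(130,255,255),(215,150,270,210),.032+.03+.041))
a=[cv2.resize(np.clip(x*1.4,0,255).astype(np.uint8),(400,500)) for x in(s["image"][110:235,180:280],c["image"][120:245,190:290])]
cv2.imwrite("pics/g5.png",np.hstack(a)[:,:,::-1])
E
```

```text
20.9917
hit False [ 0.42766834 -0.27176263 -0.0077815 ]
w 0.05574207624280311 64.22151803970337
w 0.055433408659477296 [ 0.39103381 -0.50752147 -3.20803812] 25.5
(array([0.54341992, 0.05196809]), (61.06523132324219, 51.22359085083008), 87.0681381225586)
```

View pics/g5.png

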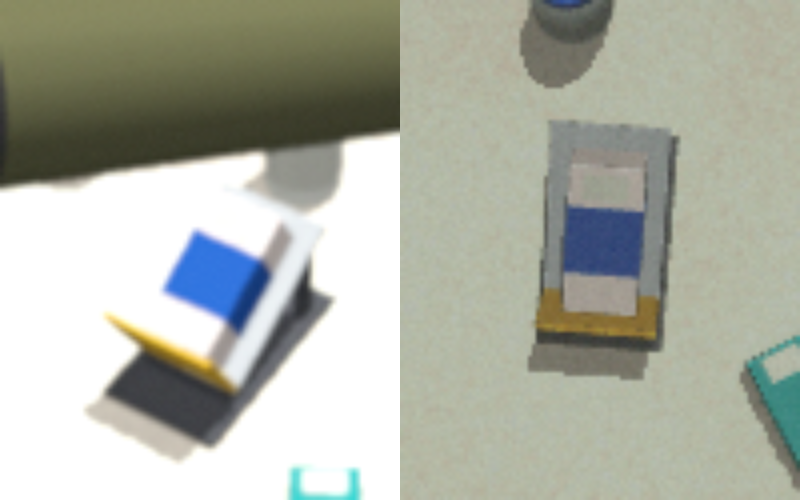

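Run:
```python
import workcell as w
from h import *
place(w,.073,.072)
```

```text
pre [-0.24382325  0.12400559 -2.22220672]
down True
height err -0.00019327206715461802 df [-1.07622406 -0.52166776  4.84398247] 28.9667
slide True
slid 0.015426417569332693 df [ 4.45587623 -0.81976721 -0.31907157] 30.125
```

Run:
```python
import workcell as w
from h import *
release(w); w.goto([.35,-.35,.25],rot_tab(0,0))
c=w.read_camera("top");s=w.read_camera("side")
np.savez("top3.npz",**c);np.savez("side3.npz",**s)
print(rect(c,(5,150,100),(16,255,255),(225,150,265,195),.032+.026+.076))
a=[cv2.resize(np.clip(x*1.4,0,255).astype(np.uint8),(400,500)) for x in(s["image"][110:235,180:280],c["image"][120:245,190:290])]
cv2.imwrite("pics/g6.png",np.hstack(a)[:,:,::-1])
```

```text
32.2333
(array([0.51575806, 0.05284685]), (55.47305679321289, 44.26242446899414), 87.0490951538086)
```

View pics/g6.png

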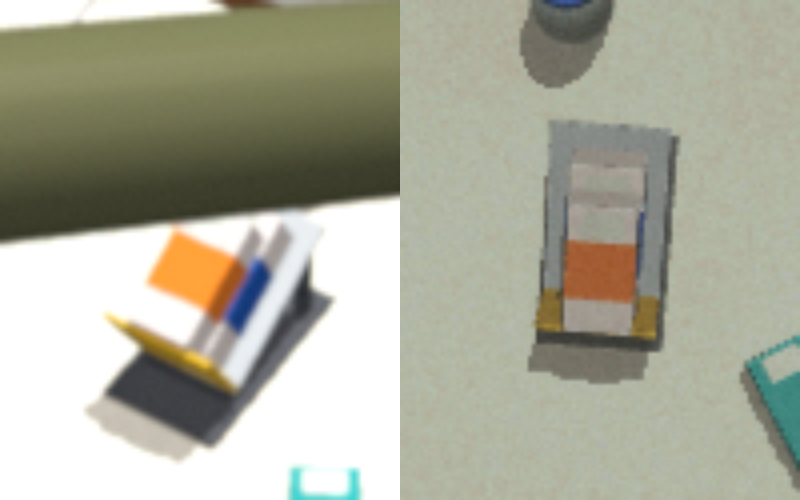

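```bash
python3 -c "
from workcell import *
print(sign_off(),current_t())"
```

```text
the job is handed in; nothing more can be done
the job is handed in; nothing more can be done
```

The job is handed in: the blue-banded carton is on the deck with the orange-banded one on top, both slid back until they met the backstop and released; the last pictures show them flat and centred to within a few mm, but `sign_off()` gave no verdict. The first grasp closed on nothing because the arm's reported tool position was about 34 mm off along the tool axis, so I measured that offset by touching the blue carton's top and corrected for it.

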